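# Put the hot-air nozzles back on their rail in order of size

## Task

Put the four square hot-air nozzles away on the nozzle rail, one on each rest, standing upright with the hood down over the locating pin and centred on the rest. Line them up by hood size: the smallest on the rest nearest the hot-air handpiece, then larger and larger to the largest at the far end. Leave the circuit board in its holder undisturbed.

Things in the scene. Friction and masses are not known exactly. Their poses are not given: they have to be found in the camera images.
- nozzle_26: smallest hot-air nozzle, steel, loose, standing on the blue mat (3 mm thick): square hood 26 x 26 mm, 22 mm high, hollow and open below (inside 23 mm wide, 20 mm deep), and on its flat top a round neck, 22 mm diameter, reaching from 22 to 56 mm above the hood's lower edge: grip it there, from any side. Origin: centre of the hood's lower edge; z up the neck, x and y square to the hood. 50 to 180 g.
- nozzle_36: second smallest hot-air nozzle, steel, loose, standing on the blue mat (3 mm thick): square hood 36 x 36 mm, 22 mm high, hollow and open below (inside 33 mm wide, 20 mm deep), and on its flat top a round neck, 22 mm diameter, reaching from 22 to 56 mm above the hood's lower edge: grip it there, from any side. Origin: centre of the hood's lower edge; z up the neck, x and y square to the hood. 50 to 180 g.
- nozzle_46: second largest hot-air nozzle, steel, loose, standing on the blue mat (3 mm thick): square hood 46 x 46 mm, 22 mm high, hollow and open below (inside 43 mm wide, 20 mm deep), and on its flat top a round neck, 22 mm diameter, reaching from 22 to 56 mm above the hood's lower edge: grip it there, from any side. Origin: centre of the hood's lower edge; z up the neck, x and y square to the hood. 50 to 180 g.
- nozzle_56: largest hot-air nozzle, steel, loose, standing on the blue mat (3 mm thick): square hood 56 x 56 mm, 22 mm high, hollow and open below (inside 53 mm wide, 20 mm deep), and on its flat top a round neck, 22 mm diameter, reaching from 22 to 56 mm above the hood's lower edge: grip it there, from any side. Origin: centre of the hood's lower edge; z up the neck, x and y square to the hood. 50 to 180 g.
- rest_a: one of four like rests, fixed about 90 mm apart along the aluminium rail, letters in any order: steel plate 66 x 66 mm, black 60 mm pad, in its middle an upright brass pin, 6 mm diameter, 8 mm high. Origin: centre of the plate's underside; the pad's top is 8 mm above it, 26 mm above the bench. y runs along the rail, x across it.
- rest_b: one of four like rests, fixed about 90 mm apart along the aluminium rail, letters in any order: steel plate 66 x 66 mm, black 60 mm pad, in its middle an upright brass pin, 6 mm diameter, 8 mm high. Origin: centre of the plate's underside; the pad's top is 8 mm above it, 26 mm above the bench. y runs along the rail, x across it.
- rest_c: one of four like rests, fixed about 90 mm apart along the aluminium rail, letters in any order: steel plate 66 x 66 mm, black 60 mm pad, in its middle an upright brass pin, 6 mm diameter, 8 mm high. Origin: centre of the plate's underside; the pad's top is 8 mm above it, 26 mm above the bench. y runs along the rail, x across it.
- rest_d: one of four like rests, fixed about 90 mm apart along the aluminium rail, letters in any order: steel plate 66 x 66 mm, black 60 mm pad, in its middle an upright brass pin, 6 mm diameter, 8 mm high. Origin: centre of the plate's underside; the pad's top is 8 mm above it, 26 mm above the bench. y runs along the rail, x across it.
- hot_air: hot-air handpiece: black, round, 190 mm long with a short steel barrel, lying in a low steel cradle (fixed, 70 mm high in all), in line with the rail beyond one end of it, either end; a black pot of brass wool, 54 mm high, stands beyond the other. Origin: centre of the cradle's underside, about 145 mm from the nearest rest; y along the handpiece.
- board_holder: loose aluminium holder, 85 x 130 x 18 mm, with a green circuit board clamped in it, lying to the robot's right of the mat. Origin: centre of its underside. Not to be disturbed.
There are look-alikes about, which are no part of the job. Leave any pink or purple look-alike of the nozzle_36 alone.

How it is judged:
At the end, for the whole second after the job is handed in: Each nozzle is upright (0.08 rad), hood down on the pad of its own rest (3 mm in height), centred within 12 mm, in order of hood size: smallest on the rest nearest the hot-air handpiece, largest on the farthest. All are released and at rest (((horizontal distance between rest_a and hot_air between 0 and 0.19 m and horizontal distance between nozzle_26 and rest_a below 0.012 m and z of nozzle_26 in the frame of rest_a between 0.005 and 0.011 m) or (horizontal distance between rest_b and hot_air between 0 and 0.19 m and horizontal distance between nozzle_26 and rest_b below 0.012 m and z of nozzle_26 in the frame of rest_b between 0.005 and 0.011 m) or (horizontal distance between rest_c and hot_air between 0 and 0.19 m and horizontal distance between nozzle_26 and rest_c below 0.012 m and z of nozzle_26 in the frame of rest_c between 0.005 and 0.011 m) or (horizontal distance between rest_d and hot_air between 0 and 0.19 m and horizontal distance between nozzle_26 and rest_d below 0.012 m and z of nozzle_26 in the frame of rest_d between 0.005 and 0.011 m)) and angle between each of nozzle_26, nozzle_36, nozzle_46, nozzle_56's own z axis and vertical below 0.08 rad and linear speed of each of nozzle_26, nozzle_36, nozzle_46, nozzle_56 below 0.01 m/s and angular speed of each of nozzle_26, nozzle_36, nozzle_46, nozzle_56 below 0.1 rad/s and contact force between each of nozzle_26, nozzle_36, nozzle_46, nozzle_56 and the fingers below 0.05 N and ((horizontal distance between rest_a and hot_air between 0.19 and 0.28 m and horizontal distance between nozzle_36 and rest_a below 0.012 m and z of nozzle_36 in the frame of rest_a between 0.005 and 0.011 m) or (horizontal distance between rest_b and hot_air between 0.19 and 0.28 m and horizontal distance between nozzle_36 and rest_b below 0.012 m and z of nozzle_36 in the frame of rest_b between 0.005 and 0.011 m) or (horizontal distance between rest_c and hot_air between 0.19 and 0.28 m and horizontal distance between nozzle_36 and rest_c below 0.012 m and z of nozzle_36 in the frame of rest_c between 0.005 and 0.011 m) or (horizontal distance between rest_d and hot_air between 0.19 and 0.28 m and horizontal distance between nozzle_36 and rest_d below 0.012 m and z of nozzle_36 in the frame of rest_d between 0.005 and 0.011 m)) and ((horizontal distance between rest_a and hot_air between 0.28 and 0.37 m and horizontal distance between nozzle_46 and rest_a below 0.012 m and z of nozzle_46 in the frame of rest_a between 0.005 and 0.011 m) or (horizontal distance between rest_b and hot_air between 0.28 and 0.37 m and horizontal distance between nozzle_46 and rest_b below 0.012 m and z of nozzle_46 in the frame of rest_b between 0.005 and 0.011 m) or (horizontal distance between rest_c and hot_air between 0.28 and 0.37 m and horizontal distance between nozzle_46 and rest_c below 0.012 m and z of nozzle_46 in the frame of rest_c between 0.005 and 0.011 m) or (horizontal distance between rest_d and hot_air between 0.28 and 0.37 m and horizontal distance between nozzle_46 and rest_d below 0.012 m and z of nozzle_46 in the frame of rest_d between 0.005 and 0.011 m)) and ((horizontal distance between rest_a and hot_air between 0.37 and 1 m and horizontal distance between nozzle_56 and rest_a below 0.012 m and z of nozzle_56 in the frame of rest_a between 0.005 and 0.011 m) or (horizontal distance between rest_b and hot_air between 0.37 and 1 m and horizontal distance between nozzle_56 and rest_b below 0.012 m and z of nozzle_56 in the frame of rest_b between 0.005 and 0.011 m) or (horizontal distance between rest_c and hot_air between 0.37 and 1 m and horizontal distance between nozzle_56 and rest_c below 0.012 m and z of nozzle_56 in the frame of rest_c between 0.005 and 0.011 m) or (horizontal distance between rest_d and hot_air between 0.37 and 1 m and horizontal distance between nozzle_56 and rest_d below 0.012 m and z of nozzle_56 in the frame of rest_d between 0.005 and 0.011 m))); the robot touches nothing.
It fails at once if the board holder is disturbed (shifted more than 10 mm or tipped) (distance of board_holder from where it was at the start of the episode above 0.01 m or angle between board_holder's own z axis and vertical above 0.1 rad).
It also fails if it takes over 88 s, if anything falls off the work surface, if the arm or the gripper's body presses on something with over 40 N, if the wrist force passes 120 N, or if a joint passes its speed limit or range.

## Robot

A 6-joint arm with a two-finger parallel gripper is mounted at the origin on the work surface. World frame = base frame: x ahead of the robot, y to its left, z up, the work surface at z = 0. Lengths are in m, angles in rad, forces in N, time in s.
With the tool pointing down it reaches from about 0.35 to 0.775 m from the base axis. Payload 5.5 kg.
Tool frame: the origin (TCP) lies on the centre line of the jaws, within the pads' length; the fingertips stand 8 mm ahead of it and the grasp point (between the pads) lies 11 mm behind it; z points along the fingers, y is the direction in which the jaws open and shut (so a half turn about z gives the same grasp; the last joint's range is limited). The gripper opens to 85 mm and grips with 20 to 120 N. Pads are 22 mm wide; open, the fingers measure 114 mm over their backs; the gripper's body (76 mm by 85 mm) begins 54 mm behind the grasp point. The pads swing forward as they close: fully open they stand 13 mm farther back than shut.
Start: joints at [1.154, 0.313, 0.046, 1.304, 0, 1.431], TCP at [0.157, 0.553, 0.239] pointing down, gripper open.
Joint ranges: [-2.76, 2.76], [-0.86, 1.69], [-1.03, 1.26], [-2.2, 2.34], [-1.47, 1.5], [-3.14, 3.14]. Speed limits (rad/s): [2.57, 2.57, 3.14, 3.14, 3.14, 3.14].

## Interface

Orientations are given as a unit quaternion [w, x, y, z].
In Python, from workcell import env gives the robot as it stands. The module is installed in compiled form; this text tells all that it offers.
- The arm moves only by the tool play_rows, never from a script. Its argument "steps" is a list of rows, each an object with "claw": the closure in counts, from 0 (fully open) to 255 (shut); "dp": the shift along the tool's x, y, z in m, a list of three; "angular": the turn, a rotation vector about the tool's x, y, z in degrees, a list of three. In form: [{"claw": claw, "dp": [dx, dy, dz], "angular": [wx, wy, wz]}, ...]. A call has exactly 8 rows; each row shifts and turns the commanded pose from where the row before left it, along the tool's axes as they then stand; what a row does not reach is not made up. A row lasts 1/12 s, in which the tool goes at most 41.7 mm and 7.16 degrees, less where a joint would pass 70% of its speed; a pose out of reach is approached as far as the arm can. A call is refused whole if a number of a shift passes 0.0417 or a number of a turn 7.16, either way. A call with a gripper value outside its range is refused whole. The fingers move at their own pace and stop on an object; "force" is the grip in N (left out, the last holds). Time passes only in rows, so rows that do not move let the fingers close, or fill a call up. It gives the time, the measured TCP pose, the force and the opening at its end, in the units of the state.
- env.get_state(): the state, without advancing time (a new reading comes with each control period).
- env.read_camera(name): name is "side" or "top"; returns (picture, depth): 480x640x3 uint8, red, green, blue; 480x640 float32, m along the optical axis (not along the pixel's ray), 0 where there is no reading.
- env.calibration(name): a dict with "fx", "fy", "cx", "cy" (pixels), "k1" (the pictures are not rectified: a ray, as slopes to the right and down, at radius r is drawn at 1 + k1 r^2 times it, then the intrinsics apply), "world_from_camera" (4x4, takes a point from camera to world coordinates). Camera axes: x right, y down, z forward; pixel columns grow to the right and rows downward; lengths in m; the calibration is good to about 2 mm. A picture is of the moment at which its call begins. calibration takes no time and is no camera call.
- env.hand_in(): hands the job in, once; it reports no verdict.
The state is a dict: "clock": time; "joint_pos": joint angles; "qvel": joint speeds; "tau": joint torques, N m; "tcp_pos": TCP position; "orientation": TCP orientation; "wrist_force": force on the tool from outside, world axes, zero at the start; "ft_torque": the same for the moment, N m; "finger_gap": finger opening in m.
Only numpy, scipy, OpenCV 4.12 (cv2) and the standard library are available. Lean on these libraries where they do the work, as an engineer would, in place of code of your own. Each camera call takes 0.05 s, during which the arm holds its last target. There are 200 camera calls.

## Working session

There is one attempt and no reset: what is moved stays moved. The work goes in short steps, Python scripts to look and compute and a tool call to move; the robot and the scene stay as the last step left them, time stands still between calls to the robot, and variables do not carry over. Pictures are saved under pics/ and viewed, about 12 in all and at most 16, crops included, and the job is handed in when it is done.

Besides the shell and the picture viewer there is one more tool, called after ">>>" by a JSON object that holds its "method" and its "body". play_rows: Moves the arm, as the interface text tells. Its arguments: {"type":"object","properties":{"steps":{"type":"array","items":{"type":"object","properties":{"claw":{"type":"number"},"dp":{"type":"array","items":{"type":"number"}},"angular":{"type":"array","items":{"type":"number"}}}}},"force":{"type":"number"}},"required":["steps"]}

```bash
mkdir -p pics; cat > h.py <<'E'
import numpy as np, cv2
from workcell import env
def snap(n):
    p,d=env.read_camera(n); np.savez(f'{n}.npz',p=p,d=d); return p,d
def load(n):
    z=np.load(f'{n}.npz'); return z['p'],z['d']
def cloud(n,d):
    c=env.calibration(n); K=np.array([[c['fx'],0,c['cx']],[0,c['fy'],c['cy']],[0,0,1.]])
    v,u=np.mgrid[:480,:640]
    q=cv2.undistortPoints(np.stack([u,v],-1).reshape(-1,1,2).astype(float),K,np.array([c['k1'],0,0,0,0.])).reshape(480,640,2)
    P=np.dstack([q*d[...,None],d]); T=np.array(c['world_from_camera'])
    W=P@T[:3,:3].T+T[:3,3]; W[d==0]=np.nan; return W
E
python3 - <<'E'
from h import *
print(env.get_state())
for n in ('top','side'):
    p,d=snap(n); cv2.imwrite(f'pics/{n}1.png',p[...,::-1]); c=env.calibration(n); print(n,c)
    W=cloud(n,d); print(np.nanmin(W,(0,1)),np.nanmax(W,(0,1)))
E
```

```text
{'clock': 0.0, 'joint_pos': array([1.15443290e+00, 3.14019435e-01, 4.49487453e-02, 1.30359902e+00,
       7.39528318e-06, 1.43121397e+00]), 'qvel': array([-7.04467032e-04,  5.78045830e-04,  1.67037712e-04, -8.30402069e-04,
        4.88285495e-05,  2.38210410e-04]), 'tau': array([-8.76422437e-04, -4.80624032e+01,  2.98536712e+01,  1.93870033e-02,
       -1.79348663e-04, -3.43428087e-05]), 'tcp_pos': array([0.15691384, 0.55264491, 0.23838567]), 'orientation': array([-2.60590705e-04,  1.37949162e-01,  9.90438868e-01, -8.99722007e-04]), 'wrist_force': array([-0.44935633, -0.16604865,  0.00552948]), 'ft_torque': array([0.02865006, 0.02346551, 0.01401467]), 'finger_gap': 0.0853559017263371}
top {'fx': 602.2416218804291, 'fy': 602.2416218804291, 'cx': 328.43436047468754, 'cy': 224.17221035525336, 'k1': -0.09295674480227031, 'world_from_camera': array([[-0.01781266, -0.99553676,  0.09267834,  0.40900689],
       [-0.9995423 ,  0.01999757,  0.02270012, -0.0631877 ],
       [-0.02445215, -0.09223157, -0.99543731,  1.26239599],
       [ 0.        ,  0.        ,  0.        ,  1.        ]])}
[-0.02288193 -1.14614367 -0.77367299] [1.45873152 1.18480457 0.33794476]
side {'fx': 474.1234096191938, 'fy': 474.1234096191938, 'cx': 317.4917534229211, 'cy': 238.33078927566052, 'k1': 0.005717871142173425, 'world_from_camera': array([[ 0.73953681, -0.46505717,  0.48662833,  0.04871963],
       [-0.67283988, -0.49002783,  0.55421948, -0.56365711],
       [-0.01928232, -0.73728865, -0.67530263,  0.68194397],
       [ 0.        ,  0.        ,  0.        ,  1.        ]])}
[-0.11065832 -0.65908706 -0.76994078] [2.20989937 2.23685668 0.30954911]
```

View pics/top1.png

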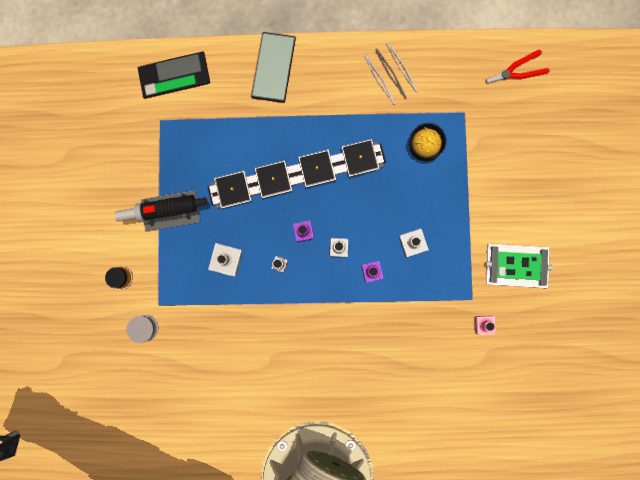

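View pics/side1.png

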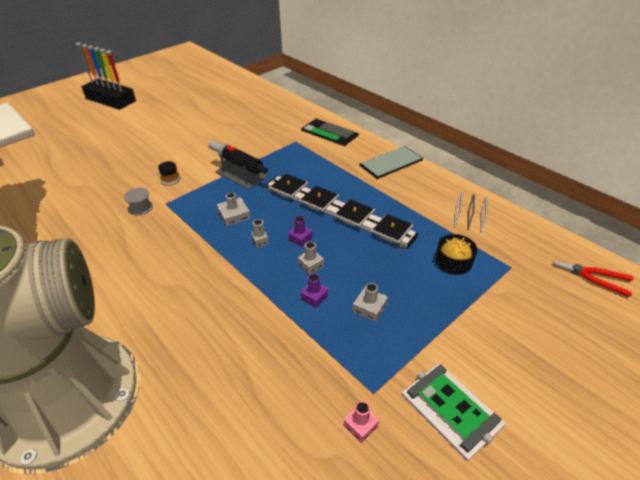

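The top view shows the handpiece on the left at (170,207). The rests are at (233,189), (273,178), (317,168) and (361,157). The steel nozzles are at (225,258), (279,264), (339,246) and (414,242), and the purple decoys at (303,231) and (373,271). The side view agrees. Next I measure hood and neck in both clouds.

```bash
cat > meas.py <<'E'
from h import *
top={'n56?':(225,258),'n26?':(279,264),'n36?':(339,246),'n46?':(414,242),'pu1':(303,231),'pu2':(373,271)}
rests=[(233,189),(273,178),(317,168),(361,157)]
C={}; 
for n in('top','side'):
    p,d=load(n); C[n]=(p,cloud(n,d))
W=C['top'][1]
def near(n,c,r):
    w=C[n][1].reshape(-1,3); m=np.hypot(w[:,0]-c[0],w[:,1]-c[1])<r
    return w[m],C[n][0].reshape(-1,3)[m]
for k,(u,v) in top.items():
    c=np.nanmedian(W[v-3:v+4,u-3:u+4].reshape(-1,3),0)
    for n in('top','side'):
        w,_=near(n,c,.05)
        s=w[(w[:,2]>.014)]; hood=s[s[:,2]<.035]; nk=s[s[:,2]>.045]
        r=cv2.minAreaRect((s[:,:2]*1000).astype(np.float32))
        print(k,n,'rect',np.round(r[0],1),np.round(r[1],1),round(r[2]),'neck',np.round(((nk.min(0)+nk.max(0))/2)*1000,1),len(nk),'hoodz',np.round(np.percentile(hood[:,2],[50,90])*1000,1),'maxz',np.round(s[:,2].max()*1000,1))
for u,v in rests:
    c=np.nanmedian(W[v-5:v+6,u-5:u+6].reshape(-1,3),0)
    for n in('top','side'):
        w,col=near(n,c,.045); m=w[:,2]>.021; 
        r=cv2.minAreaRect((w[m][:,:2]*1000).astype(np.float32))
        bl=m&(col.max(1)<70); b=w[bl]
        r2=cv2.minAreaRect((b[:,:2]*1000).astype(np.float32))
        pin=w[m&(col[:,0].astype(int)-col[:,2]>40)]
        print('rest',n,np.round(r[0],1),np.round(r[1],1),round(r[2]),'pad',np.round(r2[0],1),np.round(r2[1],1),'z',np.round(np.median(b[:,2])*1000,1),'pin',np.round(pin.mean(0)*1000,1) if len(pin) else 0,len(pin))
c=W[207,170];print('hot',c, 'board',W[265,518],'mat',W[290,300])
E
python3 meas.py
```

```text
n56? top rect [454.7 181.9] [57.9 56.2] 74 neck [455.1 181.7  55.2] 103 hoodz [24.5 27.8] maxz 65.2
n56? side rect [453.2 180.4] [60.6 56.5] 73 neck [452.9 180.4  53.1] 91 hoodz [23.9 26.6] maxz 60.8
n26? top rect [443.   67.8] [26.4 27.4] 69 neck [443.1  68.3  55. ] 102 hoodz [24.6 28.1] maxz 64.4
n26? side rect [441.9  67.2] [28.8 27.1] 67 neck [440.8  67.8  52.8] 109 hoodz [24.4 31.1] maxz 60.5
n36? top rect [475.8 -54.8] [35.1 35.4] 89 neck [476.1 -55.   57.6] 93 hoodz [25.  28.4] maxz 68.7
n36? side rect [474.2 -56.3] [37.9 39.1] 85 neck [474.8 -56.6  53.4] 116 hoodz [23.8 28.9] maxz 61.3
n46? top rect [ 482.6 -209.9] [45.6 46.6] 17 neck [ 482.  -209.9   55.9] 101 hoodz [24.4 27.8] maxz 64.5
n46? side rect [ 480.9 -210.2] [48.7 46.7] 17 neck [ 480.3 -209.9   53.2] 153 hoodz [23.5 26.1] maxz 61.3
pu1 top rect [511.4  17.7] [36.2 36.2] 10 neck [511.3  17.6  55. ] 99 hoodz [24.5 27.5] maxz 64.5
pu1 side rect [509.1  17.2] [38.4 38.4] 13 neck [509.8  16.8  52.6] 106 hoodz [23.5 28.6] maxz 60.2
pu2 top rect [ 424.7 -123.1] [36.  36.1] 12 neck [ 424.7 -123.    55.5] 92 hoodz [24.3 27.
[... 367 characters left out ...]
22.5  78.1] [58.7 71.1] z 26.0 pin [622.3  78.9  30.7] 7
rest side [618.5  77.5] [67.8 65.3] 12 pad [620.  80.] [61.6 60.2] z 25.0 pin [622.2  81.7  27.9] 15
rest top [641.8 -11.7] [66.8 84. ] 13 pad [642.4  -8.6] [59.2 64. ] z 25.8 pin [643. -12.  29.] 10
rest side [640.3 -13.6] [65.9 67.3] 14 pad [641.1 -12.7] [61.7 58.3] z 24.8 pin [642.9 -11.6  27.8] 16
rest top [ 663.6 -106. ] [66.8 85.8] 13 pad [ 663.4 -102.9] [58.1 79.7] z 26.0 pin [ 664.2 -103.2   30. ] 10
rest side [ 660.9 -104.8] [66.9 65.7] 13 pad [ 661.7 -101.9] [63.6 60.7] z 24.7 pin [ 663.9 -102.7   28.1] 17
hot [0.56180455 0.28472176 0.06603251] board [ 0.43239746 -0.42750048  0.01005647] mat [0.38964839 0.0272639  0.00314266]
```

Heights and sizes agree with the text: hoods about 25 mm, necks about 59 mm, pads 26 mm, and hoods 57/27/36/46 mm. The rests, counted from the handpiece, are R1 (602.5,165.5), R2 (621.5,79), R3 (642,-12) and R4 (663,-103). I'll go farthest first, with nozzle_56 to R4.

>>> {"method": "play_rows", "body": {"steps": [{"claw":110,"dp":[-0.0242,-0.0173,0.007],"angular":[0,0,0]},{"claw":110,"dp":[-0.0242,-0.0173,0.007],"angular":[0,0,0]},{"claw":110,"dp":[-0.0242,-0.0173,0.007],"angular":[0,0,0]},{"claw":110,"dp":[-0.0242,-0.0173,0.007],"angular":[0,0,0]},{"claw":110,"dp":[-0.0242,-0.0173,0.007],"angular":[0,0,0]},{"claw":110,"dp":[-0.0242,-0.0173,0.007],"angular":[0,0,0]},{"claw":110,"dp":[-0.0242,-0.0173,0.007],"angular":[0,0,0]},{"claw":110,"dp":[-0.0242,-0.0173,0.007],"angular":[0,0,0]}], "force": 40}}

```text
clock: 0.77
tcp_pos: [0.3059, 0.3657, 0.1827]
orientation: [-0.0, 0.138, 0.99, -0.0]
wrist_force: [0.5, -0.0, -0.1]
finger_gap: 0.048
```

>>> {"method": "play_rows", "body": {"steps": [{"claw":110,"dp":[-0.0242,-0.0173,0.007],"angular":[0,0,0]},{"claw":110,"dp":[-0.0242,-0.0173,0.007],"angular":[0,0,0]},{"claw":110,"dp":[-0.0242,-0.0173,0.007],"angular":[0,0,0]},{"claw":110,"dp":[-0.0242,-0.0173,0.007],"angular":[0,0,0]},{"claw":110,"dp":[-0.0242,-0.0173,0.007],"angular":[0,0,0]},{"claw":110,"dp":[-0.0242,-0.0173,0.007],"angular":[0,0,0]},{"claw":110,"dp":[-0.0242,-0.0173,0.007],"angular":[0,0,0]},{"claw":110,"dp":[-0.0242,-0.0173,0.007],"angular":[0,0,0]}]}}

```text
clock: 1.43
tcp_pos: [0.4544, 0.1797, 0.1267]
orientation: [-0.0, 0.138, 0.99, -0.0]
wrist_force: [-0.1, 0.6, 0.7]
finger_gap: 0.0486
```

```bash
cat > go.py <<'E'
# python3 go.py x y z : tool-frame shift (mm) from measured pose to world target (mm)
import sys
from h import *
from scipy.spatial.transform import Rotation as R
s=env.get_state(); q=s['orientation']
r=R.from_quat([q[1],q[2],q[3],q[0]])
t=np.array(sys.argv[1:4],float)
d=r.inv().apply(t-np.array(s['tcp_pos'])*1000)
print('t',round(s['clock'],2),'tcp',np.round(np.array(s['tcp_pos'])*1000,1),'gap',round(s['finger_gap']*1000,1),'F',np.round(s['wrist_force'],1),'zax',np.round(r.as_matrix()[:,2],4),'q6',round(s['joint_pos'][5],2),'d',np.round(d,1),'/8',np.round(d/8,2))
E
python3 go.py 454 181.2 37
```

```text
t 1.43 tcp [454.4 179.7 126.7] gap 48.6 F [-0.1  0.6  0.7] zax [-5.e-04 -0.e+00 -1.e+00] q6 0.49 d [ 0.7  1.4 89.7] /8 [ 0.09  0.17 11.21]
```

>>> {"method": "play_rows", "body": {"steps": [{"claw":110,"dp":[0.0007,0.0014,0.017],"angular":[0,0,0]},{"claw":110,"dp":[0,0,0.017],"angular":[0,0,0]},{"claw":110,"dp":[0,0,0.017],"angular":[0,0,0]},{"claw":110,"dp":[0,0,0.017],"angular":[0,0,0]},{"claw":110,"dp":[0,0,0.013],"angular":[0,0,0]},{"claw":110,"dp":[0,0,0.008],"angular":[0,0,0]},{"claw":110,"dp":[0,0,0],"angular":[0,0,0]},{"claw":110,"dp":[0,0,0],"angular":[0,0,0]}]}}

```text
clock: 2.1
tcp_pos: [0.4533, 0.1826, 0.0381]
orientation: [-0.001, 0.138, 0.99, -0.0]
wrist_force: [-0.1, 0.8, 0.2]
finger_gap: 0.0487
```

>>> {"method": "play_rows", "body": {"steps": [{"claw":255,"dp":[0,0,0],"angular":[0,0,0]},{"claw":255,"dp":[0,0,0],"angular":[0,0,0]},{"claw":255,"dp":[0,0,0],"angular":[0,0,0]},{"claw":255,"dp":[0,0,0],"angular":[0,0,0]},{"claw":255,"dp":[0,0,0],"angular":[0,0,0]},{"claw":255,"dp":[0,0,0],"angular":[0,0,0]},{"claw":255,"dp":[0,0,0],"angular":[0,0,0]},{"claw":255,"dp":[0,0,0],"angular":[0,0,0]}]}}

```text
clock: 2.77
tcp_pos: [0.4545, 0.1829, 0.0394]
orientation: [0.001, 0.138, 0.99, 0.0]
wrist_force: [-0.3, 0.4, 6.7]
finger_gap: 0.021
```

```bash
python3 go.py 454 181.2 37; python3 go.py 663 -103.2 120
```

```text
t 2.77 tcp [454.5 182.9  39.4] gap 21.0 F [-0.3  0.4  6.7] zax [ 2.1e-03  6.0e-04 -1.0e+00] q6 0.5 d [ 0.1 -1.8  2.4] /8 [ 0.01 -0.22  0.29]
t 2.77 tcp [454.5 182.9  39.4] gap 21.0 F [-0.3  0.4  6.7] zax [ 2.1e-03  6.0e-04 -1.0e+00] q6 0.5 d [-278.8 -218.1  -80.4] /8 [-34.85 -27.27 -10.05]
```

>>> {"method": "play_rows", "body": {"steps": [{"claw":255,"dp":[0,0,-0.02],"angular":[0,0,0]},{"claw":255,"dp":[0,0,-0.03],"angular":[0,0,0]},{"claw":255,"dp":[0,0,-0.03],"angular":[0,0,0]},{"claw":255,"dp":[-0.0279,-0.0218,0],"angular":[0,0,0]},{"claw":255,"dp":[-0.0279,-0.0218,0],"angular":[0,0,0]},{"claw":255,"dp":[-0.0279,-0.0218,0],"angular":[0,0,0]},{"claw":255,"dp":[-0.0279,-0.0218,0],"angular":[0,0,0]},{"claw":255,"dp":[-0.0279,-0.0218,0],"angular":[0,0,0]}]}}

```text
clock: 3.43
tcp_pos: [0.5587, 0.0383, 0.1184]
orientation: [0.0, 0.138, 0.99, 0.0]
wrist_force: [0.7, -0.1, -0.9]
finger_gap: 0.021
```

>>> {"method": "play_rows", "body": {"steps": [{"claw":255,"dp":[-0.0279,-0.0218,0],"angular":[0,0,0]},{"claw":255,"dp":[-0.0279,-0.0218,0],"angular":[0,0,0]},{"claw":255,"dp":[-0.0279,-0.0218,0],"angular":[0,0,0]},{"claw":255,"dp":[-0.0279,-0.0218,0],"angular":[0,0,0]},{"claw":255,"dp":[-0.0279,-0.0218,0],"angular":[0,0,0]},{"claw":255,"dp":[0,0,0],"angular":[0,0,0]},{"claw":255,"dp":[0,0,0],"angular":[0,0,0]},{"claw":255,"dp":[0,0,0],"angular":[0,0,0]}]}}

```text
clock: 4.1
tcp_pos: [0.6617, -0.1031, 0.1175]
orientation: [-0.001, 0.138, 0.99, 0.0]
wrist_force: [-0.8, 0.7, -1.7]
finger_gap: 0.0208
```

```bash
python3 go.py 663 -103.2 63.5; python3 - <<'E'
from h import *
a,_=snap('top');b,_=snap('side')
cv2.imwrite('pics/h1.png',np.hstack([cv2.resize(a[90:240,280:430],(400,400)),cv2.resize(b[130:280,290:440],(400,400))])[...,::-1])
E
```

```text
t 4.1 tcp [ 661.7 -103.1  117.5] gap 20.8 F [-0.8  0.7 -1.7] zax [-0.0019  0.001  -1.    ] q6 0.0 d [-1.4  0.3 54. ] /8 [-0.17  0.04  6.74]
```

View pics/h1.png

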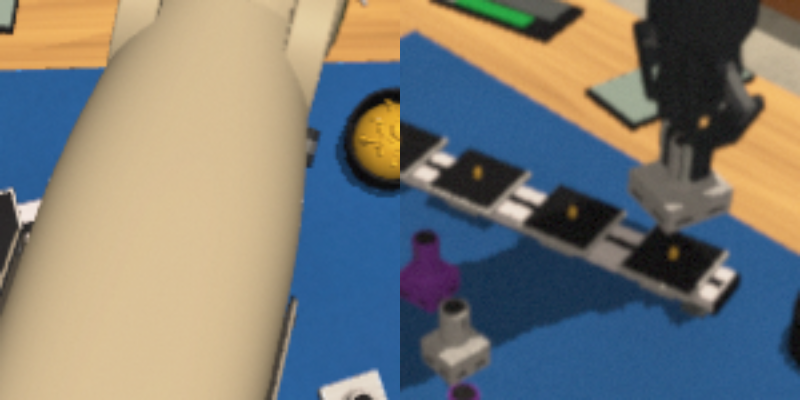

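The nozzle is held upright above R4: the hood is at (680,190) in the side half, with the pin at (672,253) below. I'll lower and release.

>>> {"method": "play_rows", "body": {"steps": [{"claw":255,"dp":[-0.0013,0,0.012],"angular":[0,0,0]},{"claw":255,"dp":[0,0,0.012],"angular":[0,0,0]},{"claw":255,"dp":[0,0,0.012],"angular":[0,0,0]},{"claw":255,"dp":[0,0,0.008],"angular":[0,0,0]},{"claw":255,"dp":[0,0,0.005],"angular":[0,0,0]},{"claw":255,"dp":[0,0,0.004],"angular":[0,0,0]},{"claw":255,"dp":[0,0,0.001],"angular":[0,0,0]},{"claw":255,"dp":[0,0,0],"angular":[0,0,0]}]}}

```text
clock: 4.87
tcp_pos: [0.6637, -0.1036, 0.0641]
orientation: [-0.0, 0.138, 0.99, 0.0]
wrist_force: [-0.2, 0.1, -0.1]
finger_gap: 0.0209
```

```bash
python3 go.py 663 -103.2 62.5
```

```text
t 4.87 tcp [ 663.7 -103.6   64.1] gap 20.9 F [-0.2  0.1 -0.1] zax [-1.e-04  1.e-04 -1.e+00] q6 0.0 d [0.8 0.2 1.6] /8 [0.1  0.02 0.21]
```

>>> {"method": "play_rows", "body": {"steps": [{"claw":255,"dp":[0,0,0.001],"angular":[0,0,0]},{"claw":110,"dp":[0,0,0],"angular":[0,0,0]},{"claw":110,"dp":[0,0,0],"angular":[0,0,0]},{"claw":110,"dp":[0,0,0],"angular":[0,0,0]},{"claw":110,"dp":[0,0,0],"angular":[0,0,0]},{"claw":110,"dp":[0,0,0],"angular":[0,0,0]},{"claw":110,"dp":[0,0,-0.015],"angular":[0,0,0]},{"claw":110,"dp":[0,0,-0.025],"angular":[0,0,0]}]}}

```text
clock: 5.53
tcp_pos: [0.6614, -0.1031, 0.1004]
orientation: [-0.003, 0.138, 0.99, 0.0]
wrist_force: [0.4, -0.6, -0.8]
finger_gap: 0.0489
```

```bash
python3 go.py 481.3 -210 130
```

```text
t 5.53 tcp [ 661.4 -103.1  100.4] gap 48.9 F [ 0.4 -0.6 -0.8] zax [-0.0062  0.0018 -1.    ] q6 0.0 d [ 144.2 -152.1  -28.7] /8 [ 18.03 -19.01  -3.58]
```

>>> {"method": "play_rows", "body": {"steps": [{"claw":110,"dp":[0,0,-0.027],"angular":[0,0,0]},{"claw":110,"dp":[0.0208,-0.0218,0],"angular":[0,0,0]},{"claw":110,"dp":[0.0208,-0.0218,0],"angular":[0,0,0]},{"claw":110,"dp":[0.0208,-0.0218,0],"angular":[0,0,0]},{"claw":110,"dp":[0.0208,-0.0218,0],"angular":[0,0,0]},{"claw":110,"dp":[0.0208,-0.0218,0],"angular":[0,0,0]},{"claw":110,"dp":[0.0208,-0.0218,0],"angular":[0,0,0]},{"claw":110,"dp":[0.0208,-0.0218,0],"angular":[0,0,0]}]}}

```text
clock: 6.2
tcp_pos: [0.4808, -0.2112, 0.1305]
orientation: [0.0, 0.138, 0.99, -0.0]
wrist_force: [0.5, 0.4, 0.3]
finger_gap: 0.0484
```

>>> {"method": "play_rows", "body": {"steps": [{"claw":110,"dp":[0,0,0.017],"angular":[0,0,0]},{"claw":110,"dp":[0,0,0.017],"angular":[0,0,0]},{"claw":110,"dp":[0,0,0.005],"angular":[0,0,0]},{"claw":110,"dp":[0,0,0],"angular":[0,0,0]},{"claw":110,"dp":[0,0,0],"angular":[0,0,0]},{"claw":110,"dp":[0,0,0],"angular":[0,0,0]},{"claw":110,"dp":[0,0,0],"angular":[0,0,0]},{"claw":110,"dp":[0,0,0],"angular":[0,0,0]}]}}

```text
clock: 6.87
tcp_pos: [0.4827, -0.2108, 0.092]
orientation: [0.001, 0.138, 0.99, -0.0]
wrist_force: [-0.3, 0.3, 0.3]
finger_gap: 0.0486
```

```bash
python3 go.py 481.3 -210 40; python3 - <<'E'
from h import *
a,_=snap('top');b,_=snap('side')
cv2.imwrite('pics/h2.png',np.hstack([cv2.resize(a[110:290,300:480],(400,400)),cv2.resize(b[160:340,290:470],(400,400))])[...,::-1])
E
```

```text
t 6.87 tcp [ 482.7 -210.8   92. ] gap 48.6 F [-0.3  0.3  0.3] zax [ 1.1e-03 -6.0e-04 -1.0e+00] q6 -0.29 d [ 1.6  0.4 52. ] /8 [0.2  0.05 6.5 ]
```

View pics/h2.png

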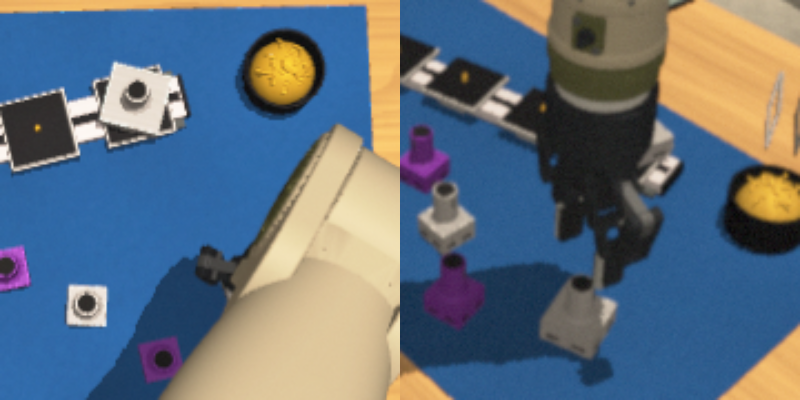

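nozzle_56 stands on R4 at (136,92) in the top half. The gripper is above nozzle_46, which is at (580,310) in the side half. I'll grasp it next, and check the 56's centring from the cloud at the same time.

>>> {"method": "play_rows", "body": {"steps": [{"claw":110,"dp":[0.0014,0,0.017],"angular":[0,0,0]},{"claw":110,"dp":[0,0,0.017],"angular":[0,0,0]},{"claw":110,"dp":[0,0,0.012],"angular":[0,0,0]},{"claw":110,"dp":[0,0,0.006],"angular":[0,0,0]},{"claw":255,"dp":[0,0,0],"angular":[0,0,0]},{"claw":255,"dp":[0,0,0],"angular":[0,0,0]},{"claw":255,"dp":[0,0,0],"angular":[0,0,0]},{"claw":255,"dp":[0,0,0],"angular":[0,0,0]}]}}

```text
clock: 7.63
tcp_pos: [0.4812, -0.2107, 0.0401]
orientation: [0.001, 0.138, 0.99, -0.0]
wrist_force: [-0.8, 0.2, -0.9]
finger_gap: 0.021
```

>>> {"method": "play_rows", "body": {"steps": [{"claw":255,"dp":[0,0,0],"angular":[0,0,0]},{"claw":255,"dp":[0,0,0],"angular":[0,0,0]},{"claw":255,"dp":[0,0,0],"angular":[0,0,0]},{"claw":255,"dp":[0,0,0],"angular":[0,0,0]},{"claw":255,"dp":[0,0,0],"angular":[0,0,0]},{"claw":255,"dp":[0,0,0],"angular":[0,0,0]},{"claw":255,"dp":[0,0,0],"angular":[0,0,0]},{"claw":255,"dp":[0,0,0],"angular":[0,0,0]}]}}

```text
clock: 8.3
tcp_pos: [0.481, -0.2105, 0.0398]
orientation: [0.0, 0.138, 0.99, -0.0]
wrist_force: [-0.1, 0.3, 4.6]
finger_gap: 0.0209
```

```bash
python3 go.py 481.3 -210 40; python3 go.py 642.3 -12 120; cat > chk.py <<'E'
# fit hood rect and neck of a nozzle standing on rest near (x,y) mm, from saved views
import sys
from h import *
x,y=map(float,sys.argv[1:3])
for n in('top','side'):
    p,d=load(n); w=cloud(n,d).reshape(-1,3)*1000
    s=w[(np.hypot(w[:,0]-x,w[:,1]-y)<48)&(w[:,2]>38)&(w[:,2]<95)]
    nk=s[s[:,2]>68]; hd=s[s[:,2]<56]
    r=cv2.minAreaRect(s[:,:2].astype(np.float32))
    print(n,'hood',np.round(r[0],1),np.round(r[1],1),round(r[2]),'neck',np.round((nk.min(0)+nk.max(0))/2,1),len(nk),'hood z',np.round(np.median(hd[:,2]),1),'neck top',np.round(np.percentile(nk[:,2],90),1))
E
python3 chk.py 663 -103
```

```text
t 8.3 tcp [ 481.  -210.5   39.8] gap 20.9 F [-0.1  0.3  4.6] zax [ 9.e-04 -4.e-04 -1.e+00] q6 -0.29 d [-0.1  0.6 -0.2] /8 [-0.02  0.07 -0.03]
t 8.3 tcp [ 481.  -210.5   39.8] gap 20.9 F [-0.1  0.3  4.6] zax [ 9.e-04 -4.e-04 -1.e+00] q6 -0.29 d [-101.   235.   -80.2] /8 [-12.62  29.38 -10.02]
top hood [ 665.  -104.2] [55.7 57.9] 75 neck [ 664.4 -103.9   78. ] 105 hood z 47.7 neck top 84.6Traceback (most recent call last):
  File "chk.py", line 10, in <module>
    print(n,'hood',np.round(r[0],1),np.round(r[1],1),round(r[2]),'neck',np.round((nk.min(0)+nk.max(0))/2,1),len(nk),'hood z',np.round(np.median(hd[:,2]),1),'neck top',np.round(np.percentile(nk[:,2],90),1))
                                                                                  ~~~~~~^^^
    return umr_minimum(a, axis, None, out, keepdims, initial, where)
ValueError: zero-size array to reduction operation minimum which has no identity
```

nozzle_56 is centred on R4 within about 1.5 mm and the hood is at the right height. Now I carry nozzle_46 to R3.

>>> {"method": "play_rows", "body": {"steps": [{"claw":255,"dp":[0,0,-0.02],"angular":[0,0,0]},{"claw":255,"dp":[0,0,-0.03],"angular":[0,0,0]},{"claw":255,"dp":[0,0,-0.03],"angular":[0,0,0]},{"claw":255,"dp":[-0.0126,0.0294,0],"angular":[0,0,0]},{"claw":255,"dp":[-0.0126,0.0294,0],"angular":[0,0,0]},{"claw":255,"dp":[-0.0126,0.0294,0],"angular":[0,0,0]},{"claw":255,"dp":[-0.0126,0.0294,0],"angular":[0,0,0]},{"claw":255,"dp":[-0.0126,0.0294,0],"angular":[0,0,0]}]}}

```text
clock: 8.97
tcp_pos: [0.5816, -0.0848, 0.1186]
orientation: [-0.001, 0.138, 0.99, 0.0]
wrist_force: [0.1, -0.6, 0.0]
finger_gap: 0.0209
```

>>> {"method": "play_rows", "body": {"steps": [{"claw":255,"dp":[-0.0126,0.0294,0],"angular":[0,0,0]},{"claw":255,"dp":[-0.0126,0.0294,0],"angular":[0,0,0]},{"claw":255,"dp":[-0.0126,0.0294,0],"angular":[0,0,0]},{"claw":255,"dp":[0,0,0],"angular":[0,0,0]},{"claw":255,"dp":[0,0,0],"angular":[0,0,0]},{"claw":255,"dp":[0,0,0.01],"angular":[0,0,0]},{"claw":255,"dp":[0,0,0],"angular":[0,0,0]},{"claw":255,"dp":[0,0,0],"angular":[0,0,0]}]}}

```text
clock: 9.63
tcp_pos: [0.6402, -0.0125, 0.1079]
orientation: [-0.002, 0.139, 0.99, -0.0]
wrist_force: [-0.4, -0.5, -1.5]
finger_gap: 0.021
```

```bash
python3 go.py 642.3 -12 63
```

```text
t 9.63 tcp [640.2 -12.5 107.9] gap 21.0 F [-0.4 -0.5 -1.5] zax [-3.e-03  4.e-04 -1.e+00] q6 0.13 d [-2.   1.1 44.9] /8 [-0.25  0.14  5.61]
```

>>> {"method": "play_rows", "body": {"steps": [{"claw":255,"dp":[-0.0015,0.0007,0.012],"angular":[0,0,0]},{"claw":255,"dp":[0,0,0.012],"angular":[0,0,0]},{"claw":255,"dp":[0,0,0.01],"angular":[0,0,0]},{"claw":255,"dp":[0,0,0.006],"angular":[0,0,0]},{"claw":255,"dp":[0,0,0.003],"angular":[0,0,0]},{"claw":255,"dp":[0,0,0.002],"angular":[0,0,0]},{"claw":255,"dp":[0,0,0],"angular":[0,0,0]},{"claw":255,"dp":[0,0,0],"angular":[0,0,0]}]}}

```text
clock: 10.3
tcp_pos: [0.6438, -0.0114, 0.0647]
orientation: [0.0, 0.138, 0.99, 0.0]
wrist_force: [-0.2, -0.7, -0.5]
finger_gap: 0.0202
```

```bash
python3 go.py 642.3 -12 63
```

```text
t 10.3 tcp [643.8 -11.4  64.7] gap 20.2 F [-0.2 -0.7 -0.5] zax [ 7.e-04 -0.e+00 -1.e+00] q6 0.13 d [ 1.3 -1.   1.7] /8 [ 0.16 -0.13  0.21]
```

>>> {"method": "play_rows", "body": {"steps": [{"claw":255,"dp":[0,0,0.001],"angular":[0,0,0]},{"claw":110,"dp":[0,0,0],"angular":[0,0,0]},{"claw":110,"dp":[0,0,0],"angular":[0,0,0]},{"claw":110,"dp":[0,0,0],"angular":[0,0,0]},{"claw":110,"dp":[0,0,0],"angular":[0,0,0]},{"claw":110,"dp":[0,0,0],"angular":[0,0,0]},{"claw":110,"dp":[0,0,-0.015],"angular":[0,0,0]},{"claw":110,"dp":[0,0,-0.025],"angular":[0,0,0]}]}}

```text
clock: 10.97
tcp_pos: [0.6411, -0.011, 0.1006]
orientation: [-0.003, 0.138, 0.99, 0.0]
wrist_force: [0.2, -0.1, 0.5]
finger_gap: 0.0489
```

>>> {"method": "play_rows", "body": {"steps": [{"claw":110,"dp":[0,0,-0.025],"angular":[0,0,0]},{"claw":110,"dp":[0.0249,-0.0147,0],"angular":[0,0,0]},{"claw":110,"dp":[0.0249,-0.0147,0],"angular":[0,0,0]},{"claw":110,"dp":[0.0249,-0.0147,0],"angular":[0,0,0]},{"claw":110,"dp":[0.0249,-0.0147,0],"angular":[0,0,0]},{"claw":110,"dp":[0.0249,-0.0147,0],"angular":[0,0,0]},{"claw":110,"dp":[0.0249,-0.0147,0],"angular":[0,0,0]},{"claw":110,"dp":[0,0,0.01],"angular":[0,0,0]}]}}

```text
clock: 11.63
tcp_pos: [0.4715, -0.0556, 0.1193]
orientation: [-0.001, 0.139, 0.99, -0.0]
wrist_force: [-0.6, 0.1, -0.9]
finger_gap: 0.0482
```

>>> {"method": "play_rows", "body": {"steps": [{"claw":110,"dp":[0,0,0.015],"angular":[0,0,0]},{"claw":110,"dp":[0,0,0.01],"angular":[0,0,0]},{"claw":110,"dp":[0,0,0],"angular":[0,0,0]},{"claw":110,"dp":[0,0,0],"angular":[0,0,0]},{"claw":110,"dp":[0,0,0],"angular":[0,0,0]},{"claw":110,"dp":[0,0,0],"angular":[0,0,0]},{"claw":110,"dp":[0,0,0],"angular":[0,0,0]},{"claw":110,"dp":[0,0,0],"angular":[0,0,0]}]}}

```text
clock: 12.3
tcp_pos: [0.4762, -0.0554, 0.0937]
orientation: [0.0, 0.138, 0.99, -0.0]
wrist_force: [0.8, -0.4, 0.7]
finger_gap: 0.049
```

```bash
python3 go.py 475.2 -55.8 40; python3 - <<'E'
from h import *
a,_=snap('top');b,_=snap('side')
cv2.imwrite('pics/h3.png',np.hstack([cv2.resize(a[110:290,260:440],(400,400)),cv2.resize(b[160:340,250:430],(400,400))])[...,::-1])
E
python3 chk.py 643 -12
```

```text
t 12.3 tcp [476.2 -55.4  93.7] gap 49.0 F [ 0.8 -0.4  0.7] zax [ 8.e-04 -1.e-04 -1.e+00] q6 -0.01 d [ 0.9 -0.7 53.7] /8 [ 0.11 -0.09  6.71]
top hood [645.9 -11.8] [47.6 45.6] 17 neck [645.1 -12.2  78.8] 108 hood z 47.6 neck top 84.3
side hood [643.1 -12.8] [48.2 47.5] 18 neck [643.6 -12.9  75.9] 99 hood z 46.7 neck top 81.6
```

View pics/h3.png

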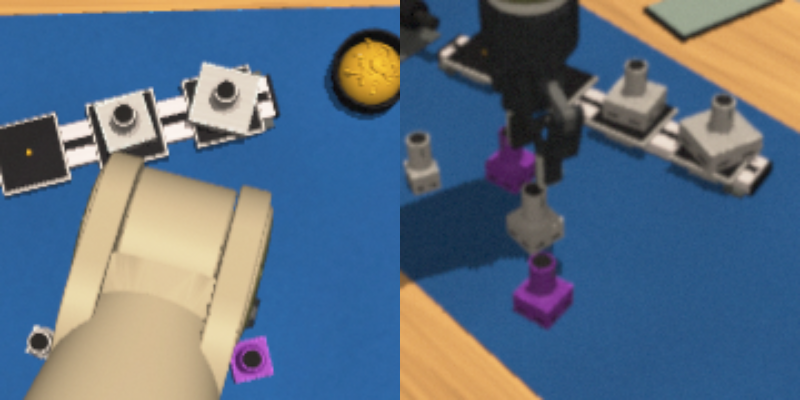

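nozzle_46 is on R3 at (124,115) in the top half, within about 2.5 mm of centre, and nozzle_56 is on R4; both look upright. The gripper is over nozzle_36, at (535,215) in the side half, between the purple decoys.

>>> {"method": "play_rows", "body": {"steps": [{"claw":110,"dp":[0.0009,-0.0006,0.017],"angular":[0,0,0]},{"claw":110,"dp":[0,0,0.017],"angular":[0,0,0]},{"claw":110,"dp":[0,0,0.014],"angular":[0,0,0]},{"claw":110,"dp":[0,0,0.006],"angular":[0,0,0]},{"claw":255,"dp":[0,0,0],"angular":[0,0,0]},{"claw":255,"dp":[0,0,0],"angular":[0,0,0]},{"claw":255,"dp":[0,0,0],"angular":[0,0,0]},{"claw":255,"dp":[0,0,0],"angular":[0,0,0]}]}}

```text
clock: 13.07
tcp_pos: [0.4754, -0.0559, 0.0401]
orientation: [0.001, 0.138, 0.99, -0.0]
wrist_force: [-0.3, -0.7, -0.9]
finger_gap: 0.0208
```

>>> {"method": "play_rows", "body": {"steps": [{"claw":255,"dp":[0,0,0],"angular":[0,0,0]},{"claw":255,"dp":[0,0,0],"angular":[0,0,0]},{"claw":255,"dp":[0,0,0],"angular":[0,0,0]},{"claw":255,"dp":[0,0,0],"angular":[0,0,0]},{"claw":255,"dp":[0,0,0],"angular":[0,0,0]},{"claw":255,"dp":[0,0,0],"angular":[0,0,0]},{"claw":255,"dp":[0,0,0],"angular":[0,0,0]},{"claw":255,"dp":[0,0,0],"angular":[0,0,0]}]}}

```text
clock: 13.73
tcp_pos: [0.4751, -0.0558, 0.0397]
orientation: [0.0, 0.138, 0.99, -0.0]
wrist_force: [-0.5, 0.5, 5.6]
finger_gap: 0.0207
```

```bash
python3 go.py 621.5 79 120
```

```text
t 13.73 tcp [475.1 -55.8  39.7] gap 20.7 F [-0.5  0.5  5.6] zax [ 9.e-04 -1.e-04 -1.e+00] q6 -0.01 d [-104.1  169.7  -80.2] /8 [-13.01  21.21 -10.02]
```

>>> {"method": "play_rows", "body": {"steps": [{"claw":255,"dp":[0,0,-0.02],"angular":[0,0,0]},{"claw":255,"dp":[0,0,-0.03],"angular":[0,0,0]},{"claw":255,"dp":[0,0,-0.03],"angular":[0,0,0]},{"claw":255,"dp":[-0.0149,0.0242,0],"angular":[0,0,0]},{"claw":255,"dp":[-0.0149,0.0242,0],"angular":[0,0,0]},{"claw":255,"dp":[-0.0149,0.0242,0],"angular":[0,0,0]},{"claw":255,"dp":[-0.0149,0.0242,0],"angular":[0,0,0]},{"claw":255,"dp":[-0.0149,0.0242,0],"angular":[0,0,0]}]}}

```text
clock: 14.4
tcp_pos: [0.5798, 0.0413, 0.1187]
orientation: [-0.0, 0.138, 0.99, -0.0]
wrist_force: [1.1, -0.4, -0.5]
finger_gap: 0.0204
```

>>> {"method": "play_rows", "body": {"steps": [{"claw":255,"dp":[-0.0149,0.0242,0],"angular":[0,0,0]},{"claw":255,"dp":[-0.0149,0.0242,0],"angular":[0,0,0]},{"claw":255,"dp":[0,0,0],"angular":[0,0,0]},{"claw":255,"dp":[0,0,0],"angular":[0,0,0]},{"claw":255,"dp":[0,0,0.01],"angular":[0,0,0]},{"claw":255,"dp":[0,0,0],"angular":[0,0,0]},{"claw":255,"dp":[0,0,0],"angular":[0,0,0]},{"claw":255,"dp":[0,0,0],"angular":[0,0,0]}]}}

```text
clock: 15.07
tcp_pos: [0.6204, 0.078, 0.109]
orientation: [-0.001, 0.139, 0.99, -0.0]
wrist_force: [0.8, 0.3, -0.5]
finger_gap: 0.0208
```

```bash
python3 go.py 621.5 79 63
```

```text
t 15.07 tcp [620.4  78.  109. ] gap 20.8 F [ 0.8  0.3 -0.5] zax [-0.0011  0.     -1.    ] q6 0.27 d [-0.8  1.3 46. ] /8 [-0.1   0.16  5.75]
```

>>> {"method": "play_rows", "body": {"steps": [{"claw":255,"dp":[-0.0005,0.0012,0.012],"angular":[0,0,0]},{"claw":255,"dp":[0,0,0.012],"angular":[0,0,0]},{"claw":255,"dp":[0,0,0.011],"angular":[0,0,0]},{"claw":255,"dp":[0,0,0.006],"angular":[0,0,0]},{"claw":255,"dp":[0,0,0.003],"angular":[0,0,0]},{"claw":255,"dp":[0,0,0.002],"angular":[0,0,0]},{"claw":255,"dp":[0,0,0],"angular":[0,0,0]},{"claw":255,"dp":[0,0,0],"angular":[0,0,0]}]}}

```text
clock: 15.73
tcp_pos: [0.6225, 0.0798, 0.0637]
orientation: [0.0, 0.138, 0.99, 0.0]
wrist_force: [-0.2, -0.3, 0.1]
finger_gap: 0.0208
```

```bash
python3 go.py 621.5 79 63; python3 go.py 442.2 67.8 130
```

```text
t 15.73 tcp [622.5  79.8  63.7] gap 20.8 F [-0.2 -0.3  0.1] zax [ 9.e-04  1.e-04 -1.e+00] q6 0.28 d [ 0.8 -1.1  0.7] /8 [ 0.1  -0.13  0.08]
t 15.73 tcp [622.5  79.8  63.7] gap 20.8 F [-0.2 -0.3  0.1] zax [ 9.e-04  1.e-04 -1.e+00] q6 0.28 d [170.1 -60.8 -66.5] /8 [21.26 -7.6  -8.31]
```

>>> {"method": "play_rows", "body": {"steps": [{"claw":255,"dp":[0,0,0.0007],"angular":[0,0,0]},{"claw":110,"dp":[0,0,0],"angular":[0,0,0]},{"claw":110,"dp":[0,0,0],"angular":[0,0,0]},{"claw":110,"dp":[0,0,0],"angular":[0,0,0]},{"claw":110,"dp":[0,0,0],"angular":[0,0,0]},{"claw":110,"dp":[0,0,0],"angular":[0,0,0]},{"claw":110,"dp":[0,0,-0.015],"angular":[0,0,0]},{"claw":110,"dp":[0,0,-0.025],"angular":[0,0,0]}]}}

```text
clock: 16.4
tcp_pos: [0.6197, 0.0797, 0.1]
orientation: [-0.003, 0.138, 0.99, -0.0]
wrist_force: [0.2, -0.7, -0.7]
finger_gap: 0.0485
```

>>> {"method": "play_rows", "body": {"steps": [{"claw":110,"dp":[0,0,-0.025],"angular":[0,0,0]},{"claw":110,"dp":[0.0284,-0.0101,0],"angular":[0,0,0]},{"claw":110,"dp":[0.0284,-0.0101,0],"angular":[0,0,0]},{"claw":110,"dp":[0.0284,-0.0101,0],"angular":[0,0,0]},{"claw":110,"dp":[0.0284,-0.0101,0],"angular":[0,0,0]},{"claw":110,"dp":[0.0284,-0.0101,0],"angular":[0,0,0]},{"claw":110,"dp":[0.0284,-0.0101,0],"angular":[0,0,0]},{"claw":110,"dp":[0,0,0.01],"angular":[0,0,0]}]}}

```text
clock: 17.07
tcp_pos: [0.4362, 0.0683, 0.1184]
orientation: [-0.001, 0.138, 0.99, -0.0]
wrist_force: [-0.6, 0.2, -0.2]
finger_gap: 0.0486
```

>>> {"method": "play_rows", "body": {"steps": [{"claw":110,"dp":[0,0,0.015],"angular":[0,0,0]},{"claw":110,"dp":[0,0,0.01],"angular":[0,0,0]},{"claw":110,"dp":[0,0,0],"angular":[0,0,0]},{"claw":110,"dp":[0,0,0],"angular":[0,0,0]},{"claw":110,"dp":[0,0,0],"angular":[0,0,0]},{"claw":110,"dp":[0,0,0],"angular":[0,0,0]},{"claw":110,"dp":[0,0,0],"angular":[0,0,0]},{"claw":110,"dp":[0,0,0],"angular":[0,0,0]}]}}

```text
clock: 17.73
tcp_pos: [0.4421, 0.068, 0.093]
orientation: [0.0, 0.138, 0.99, 0.0]
wrist_force: [-0.2, -0.2, 0.7]
finger_gap: 0.0483
```

```bash
python3 go.py 442.2 67.8 41; python3 - <<'E'
from h import *
a,_=snap('top');b,_=snap('side')
cv2.imwrite('pics/h4.png',np.hstack([cv2.resize(a[110:290,200:380],(400,400)),cv2.resize(b[140:320,200:380],(400,400))])[...,::-1])
E
python3 chk.py 621.5 79
```

```text
t 17.73 tcp [442.1  68.   93. ] gap 48.3 F [-0.2 -0.2  0.7] zax [ 0.001  0.    -1.   ] q6 0.25 d [-0.1 -0.2 52. ] /8 [-0.01 -0.03  6.51]
top hood [623.3  79.9] [37.2 36.8] 86 neck [623.2  79.4  79.2] 101 hood z 48.2 neck top 84.4
side hood [620.7  79.6] [38.  41.1] 1 neck [621.1  78.7  76. ] 85 hood z 46.7 neck top 82.3
```

View pics/h4.png

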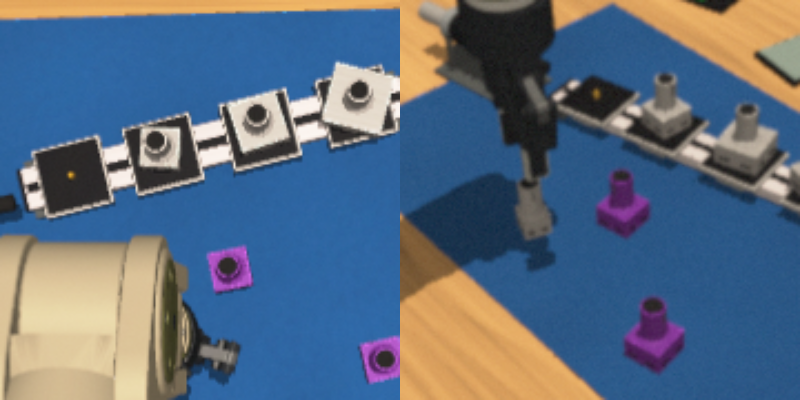

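nozzle_36 is centred on R2 at (158,145) in the top half. The gripper is above nozzle_26, at (532,210) in the side half; R1's pin is at (70,175).

>>> {"method": "play_rows", "body": {"steps": [{"claw":110,"dp":[0,0,0.017],"angular":[0,0,0]},{"claw":110,"dp":[0,0,0.017],"angular":[0,0,0]},{"claw":110,"dp":[0,0,0.013],"angular":[0,0,0]},{"claw":110,"dp":[0,0,0.006],"angular":[0,0,0]},{"claw":255,"dp":[0,0,0],"angular":[0,0,0]},{"claw":255,"dp":[0,0,0],"angular":[0,0,0]},{"claw":255,"dp":[0,0,0],"angular":[0,0,0]},{"claw":255,"dp":[0,0,0],"angular":[0,0,0]}]}}

```text
clock: 18.5
tcp_pos: [0.4423, 0.0681, 0.0404]
orientation: [0.001, 0.138, 0.99, 0.0]
wrist_force: [-0.2, -0.1, -0.6]
finger_gap: 0.0205
```

>>> {"method": "play_rows", "body": {"steps": [{"claw":255,"dp":[0,0,0],"angular":[0,0,0]},{"claw":255,"dp":[0,0,0],"angular":[0,0,0]},{"claw":255,"dp":[0,0,0],"angular":[0,0,0]},{"claw":255,"dp":[0,0,0],"angular":[0,0,0]},{"claw":255,"dp":[0,0,0],"angular":[0,0,0]},{"claw":255,"dp":[0,0,0],"angular":[0,0,0]},{"claw":255,"dp":[0,0,0],"angular":[0,0,0]},{"claw":255,"dp":[0,0,0],"angular":[0,0,0]}]}}

```text
clock: 19.17
tcp_pos: [0.4419, 0.0681, 0.0399]
orientation: [0.0, 0.138, 0.99, 0.0]
wrist_force: [-0.4, 0.4, 4.1]
finger_gap: 0.0204
```

```bash
python3 go.py 602.3 166 120
```

```text
t 19.17 tcp [441.9  68.1  39.9] gap 20.4 F [-0.4  0.4  4.1] zax [ 7.e-04  1.e-04 -1.e+00] q6 0.25 d [-127.5  138.   -80. ] /8 [-15.94  17.26 -10.  ]
```

>>> {"method": "play_rows", "body": {"steps": [{"claw":255,"dp":[0,0,-0.02],"angular":[0,0,0]},{"claw":255,"dp":[0,0,-0.03],"angular":[0,0,0]},{"claw":255,"dp":[0,0,-0.03],"angular":[0,0,0]},{"claw":255,"dp":[-0.0182,0.0197,0],"angular":[0,0,0]},{"claw":255,"dp":[-0.0182,0.0197,0],"angular":[0,0,0]},{"claw":255,"dp":[-0.0182,0.0197,0],"angular":[0,0,0]},{"claw":255,"dp":[-0.0182,0.0197,0],"angular":[0,0,0]},{"claw":255,"dp":[-0.0182,0.0197,0],"angular":[0,0,0]}]}}

```text
clock: 19.83
tcp_pos: [0.5566, 0.1386, 0.1191]
orientation: [-0.0, 0.138, 0.99, -0.0]
wrist_force: [0.9, -0.6, -1.4]
finger_gap: 0.0206
```

>>> {"method": "play_rows", "body": {"steps": [{"claw":255,"dp":[-0.0182,0.0197,0],"angular":[0,0,0]},{"claw":255,"dp":[-0.0182,0.0197,0],"angular":[0,0,0]},{"claw":255,"dp":[0,0,0],"angular":[0,0,0]},{"claw":255,"dp":[0,0,0],"angular":[0,0,0]},{"claw":255,"dp":[0,0,0.01],"angular":[0,0,0]},{"claw":255,"dp":[0,0,0],"angular":[0,0,0]},{"claw":255,"dp":[0,0,0],"angular":[0,0,0]},{"claw":255,"dp":[0,0,0],"angular":[0,0,0]}]}}

```text
clock: 20.5
tcp_pos: [0.6009, 0.1653, 0.1094]
orientation: [-0.001, 0.138, 0.99, -0.0]
wrist_force: [-0.0, 0.6, -0.6]
finger_gap: 0.0208
```

```bash
python3 go.py 602.3 166 63
```

```text
t 20.5 tcp [600.9 165.3 109.4] gap 20.8 F [-0.   0.6 -0.6] zax [-1.e-03 -1.e-04 -1.e+00] q6 0.42 d [-1.2  1.  46.4] /8 [-0.15  0.13  5.8 ]
```

>>> {"method": "play_rows", "body": {"steps": [{"claw":255,"dp":[-0.0003,0.0004,0.012],"angular":[0,0,0]},{"claw":255,"dp":[0,0,0.012],"angular":[0,0,0]},{"claw":255,"dp":[0,0,0.011],"angular":[0,0,0]},{"claw":255,"dp":[0,0,0.006],"angular":[0,0,0]},{"claw":255,"dp":[0,0,0.003],"angular":[0,0,0]},{"claw":255,"dp":[0,0,0.002],"angular":[0,0,0]},{"claw":255,"dp":[0,0,0],"angular":[0,0,0]},{"claw":255,"dp":[0,0,0],"angular":[0,0,0]}]}}

```text
clock: 21.17
tcp_pos: [0.6026, 0.1662, 0.0641]
orientation: [0.0, 0.138, 0.99, 0.0]
wrist_force: [0.2, -0.6, 0.1]
finger_gap: 0.0205
```

```bash
python3 go.py 602.3 166 63
```

```text
t 21.17 tcp [602.6 166.2  64.1] gap 20.5 F [ 0.2 -0.6  0.1] zax [ 7.e-04  2.e-04 -1.e+00] q6 0.42 d [ 0.2 -0.3  1. ] /8 [ 0.03 -0.04  0.13]
```

>>> {"method": "play_rows", "body": {"steps": [{"claw":255,"dp":[0,0,0.0007],"angular":[0,0,0]},{"claw":110,"dp":[0,0,0],"angular":[0,0,0]},{"claw":110,"dp":[0,0,0],"angular":[0,0,0]},{"claw":110,"dp":[0,0,0],"angular":[0,0,0]},{"claw":110,"dp":[0,0,0],"angular":[0,0,0]},{"claw":110,"dp":[0,0,0],"angular":[0,0,0]},{"claw":110,"dp":[0,0,-0.015],"angular":[0,0,0]},{"claw":110,"dp":[0,0,-0.025],"angular":[0,0,0]}]}}

```text
clock: 21.83
tcp_pos: [0.5998, 0.1658, 0.1003]
orientation: [-0.003, 0.138, 0.99, -0.001]
wrist_force: [0.8, -0.3, -0.6]
finger_gap: 0.0488
```

>>> {"method": "play_rows", "body": {"steps": [{"claw":110,"dp":[0,0,-0.03],"angular":[0,0,0]},{"claw":110,"dp":[0,0,-0.03],"angular":[0,0,0]},{"claw":110,"dp":[0.03,0,0],"angular":[0,0,0]},{"claw":110,"dp":[0.03,0,0],"angular":[0,0,0]},{"claw":110,"dp":[0.03,0,0],"angular":[0,0,0]},{"claw":110,"dp":[0.03,0,0],"angular":[0,0,0]},{"claw":110,"dp":[0.03,0,0],"angular":[0,0,0]},{"claw":110,"dp":[0.02,0,0],"angular":[0,0,0]}]}}

```text
clock: 22.5
tcp_pos: [0.4358, 0.213, 0.1629]
orientation: [-0.001, 0.138, 0.99, -0.0]
wrist_force: [0.9, 1.0, 0.2]
finger_gap: 0.0483
```

>>> {"method": "play_rows", "body": {"steps": [{"claw":110,"dp":[0,0,0],"angular":[0,0,0]},{"claw":110,"dp":[0,0,0],"angular":[0,0,0]},{"claw":110,"dp":[0,0,0],"angular":[0,0,0]},{"claw":110,"dp":[0,0,0],"angular":[0,0,0]},{"claw":110,"dp":[0,0,0],"angular":[0,0,0]},{"claw":110,"dp":[0,0,0],"angular":[0,0,0]},{"claw":110,"dp":[0,0,0],"angular":[0,0,0]},{"claw":110,"dp":[0,0,0],"angular":[0,0,0]}]}}

```text
clock: 23.17
tcp_pos: [0.439, 0.2125, 0.1627]
orientation: [-0.0, 0.138, 0.99, -0.0]
wrist_force: [0.5, -0.4, 0.3]
finger_gap: 0.0487
```

```bash
python3 - <<'E'
from h import *
a,_=snap('top');b,_=snap('side')
cv2.imwrite('pics/h5.png',np.hstack([cv2.resize(a[110:300,100:400],(400,253)),cv2.resize(b[130:320,180:480],(400,253))])[...,::-1])
E
for r in "602.5 166" "621.5 79" "642.3 -12" "663 -103"; do echo $r; python3 chk.py $r 2>&1|tail -2; done
```

```text
602.5 166
top hood [604.5 166. ] [27.3 27.5] 68 neck [603.7 166.1  78.3] 105 hood z 48.4 neck top 84.5
side hood [602.3 163.5] [28.5 28.3] 65 neck [601.6 164.   75.8] 86 hood z 46.8 neck top 82.2
621.5 79
top hood [623.4  79.7] [37.5 36.3] 86 neck [623.6  79.4  78.4] 100 hood z 47.9 neck top 85.2
side hood [621.1  77.2] [37.7 36.9] 86 neck [622.6  77.8  75.6] 84 hood z 46.6 neck top 81.8
642.3 -12
top hood [645.7 -11.8] [47.8 45.5] 17 neck [645.5 -12.3  77.9] 106 hood z 47.9 neck top 85.1
side hood [643.  -13.5] [49.8 48. ] 17 neck [643.  -12.3  75.8] 97 hood z 46.5 neck top 81.6
663 -103
top hood [ 664.9 -104.2] [55.7 57.9] 75 neck [ 664.7 -103.9   77.7] 103 hood z 47.7 neck top 84.6
side hood [ 662.6 -104. ] [59.8 58.3] 77 neck [ 663.  -105.7   75.5] 108 hood z 46.4 neck top 81.6
```

View pics/h5.png

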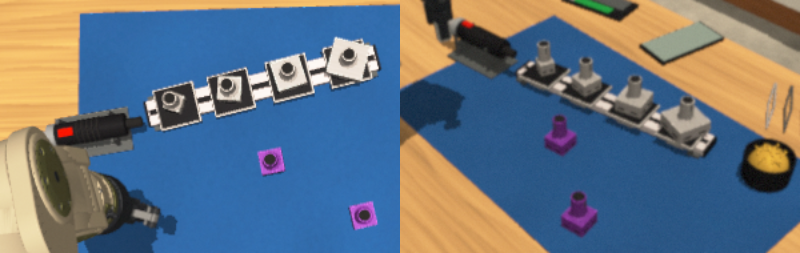

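All four stand upright on their rests, in size order from the handpiece at (95,128). Each is within about 4 mm of centre and at the right height. I'm handing in.

```bash
python3 -c "
from workcell import env
print(env.hand_in())"
```

```text
the job is handed in; nothing more can be done
None
```

All four nozzles are on the rail in size order from the handpiece: 26, 36, 46, then 56 on the farthest rest. I handed the job in at about 23 s of the 88 s allowed; no verdict is reported.

- **Last checks:** In both cameras each hood is within about 4 mm of its rest centre (limit 12 mm). Hood tops measured 46–48 mm against an expected 48 mm, so the hoods are down on the pads. All four looked upright in the last picture. The gripper was open and clear of everything.
- **Disagreement:** The two camera views differ by about 2–3 mm, close to the 2 mm calibration tolerance.
- **Unplanned contact:** Each time the gripper closed on a neck, the wrist force rose to 4–7 N; I don't know the cause.
- **Not checked:** I did not re-measure the board holder at the end. No planned move went near it.

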